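# Load the chopper and hold its pulse dial

## Robot

A 6-joint arm with a two-finger parallel gripper is mounted at the origin on the work surface. World frame = base frame: x ahead of the robot, y to its left, z up, the work surface at z = 0. Lengths are in mm, angles in rad, forces in N, time in s.
With the tool pointing down it reaches from about 350 to 975 mm from the base axis. Payload 7.1 kg.
Tool frame: the origin (TCP) lies on the front face of the gripper's body, between the roots of the fingers; the fingertips stand 80 mm ahead of it and the grasp point (between the pads) lies 61 mm ahead of it; z points along the fingers, y is the line along which they close (so a half turn about z gives the same grasp; the last joint's range is limited). The gripper opens to 88 mm and grips with 3 to 60 N. Pads are 20 mm wide; open, the fingers measure 115 mm over their backs; the gripper's body (75 mm by 178 mm) begins 61 mm behind the grasp point.
Start: joints at [-1.362, 0.423, 1.63, -0, 1.089, -0.019], TCP at [141.166, -608.833, 302.675] pointing down, gripper open.
Joint ranges: [-3, 3], [-0.9, 2.11], [0.09, 2.58], [-1.31, 4.45], [0.11, 2.69], [-2.54, 2.54]. Speed limits (rad/s): [2.39, 2.39, 3.01, 3.14, 3.14, 3.14].

## Interface

Orientations are given as a rotation vector (axis times angle).
In Python, from workcell import readout, vision, close_job gives the robot as it stands.
- The arm moves only by the tool servo_tool, never from a script. Its argument "plan" is a list that holds one entry, the list of rows, each a list of 7 numbers: the gripper command: -1 is fully open, 1 is shut, values between are in proportion, then the shift along the world's x, y, z in units of 40 mm (1.0 is 40 mm), then the turn, a rotation vector about the world's x, y, z in units of 5 degrees (1.0 is 5 degrees). A call has 1 to 5 rows; each row shifts and turns the commanded pose from where the row before left it; what a row does not reach is not made up. A row lasts 1/12 s, in which the tool goes at most 41.7 mm and 7.16 degrees, less where a joint would pass 70% of its speed; a pose out of reach is approached as far as the arm can. A call is refused whole if a number of a shift passes 1 or a number of a turn 1, either way. A call with a gripper value outside its range is refused whole. The fingers move at their own pace and stop on an object; the grip force is fixed at half the most. Time passes only in rows, so rows that do not move let the fingers close. It gives the time, the measured TCP pose, the force, the opening and the grip force at its end, in the units of the state.
- readout.get_obs(): the state, without advancing time (a new reading comes with each control period).
- vision.get_image(name): name is "side" or "top"; returns the picture (400x640x3 uint8, red, green, blue); there is no depth.
- vision.camera_params(name): a dict with "fx", "fy", "cx", "cy" (pixels), "D" ([k1, k2, p1, p2, k3] as OpenCV has them; the pictures are not rectified), "rvec" (rotation vector, rad) and "tvec" (3), from world to camera coordinates, as OpenCV has them. Camera axes: x right, y down, z forward; pixel columns grow to the right and rows downward; lengths in mm; the calibration is good to about 2 mm. A picture is of the moment at which its call begins. camera_params takes no time and is no camera call.
- close_job(): hands the job in; it is judged then, once.
The state is a dict: "t": time; "qpos": joint angles; "qvel": joint speeds; "joint_torque": joint torques, N m; "ee_pos": TCP position; "orientation": TCP orientation; "ft_force": force on the tool from outside, world axes, zero at the start; "moment": the same for the moment, N m; "width": finger opening in mm; "grasp_force": force on a finger pad.
Only numpy, scipy, OpenCV 4.12 (cv2) and the standard library are available. Lean on these libraries where they do the work, as an engineer would, in place of code of your own. Each camera call takes 0.05 s, during which the arm holds its last target. There are 200 camera calls.

## Task

Using the scraper block, sweep all four chocolate chunks along the chopper's steel feed deck into its feed well without touching the chocolate with the robot itself, then stand the scraper upright on the counter and let it go. Then turn the chopper's spring-return dial clockwise past its first two clicks to the third, not on to its stop, and finish with the fingers still holding it there, because it springs back if released. Do not turn the dial before the chocolate is in, and leave the two jars and the utensil crock where they stand.

Things in the scene. Friction and masses are not known exactly. Their poses are not given: they have to be found in the camera images.
- chopper: Low countertop chopper, fixed, 152 mm (its x) by 370 mm (its y); origin on the counter under its middle, x and y level, z up. Along its y: flat steel feed deck from +20 to +185 mm; open feed well from -70 to +20 mm; wall (top 82 mm over the counter) from -76 to -70 mm; grey dial pod from -185 to -76 mm, top 75 mm over the counter.
- deck (a point): Middle of the feed deck's top, 70 mm over the counter, at x=0, y=+102.5 mm of the chopper, same axes. The deck is 165 mm (y) by 140 mm (x) between two steel side walls that run along deck and well and stand 12 mm above the deck. No wall at the outer end (+y). Pieces pushed over the inner edge (chopper y=+20 mm) drop into the well.
- well (a point): Centre of the feed well's floor, 12 mm over the counter, at x=0, y=-25 mm of the chopper, same axes. The well is 140 mm (x) by 90 mm (y); its floor lies 58 mm below the deck. A small flat cutter blade seen at the bottom cannot be felt.
- pulse_dial (a joint): Angle of the spring-return dial (rad): 0 at rest, grows clockwise seen from above. Clicks at 0.4, 0.8, 1.2, marked with white ticks on the pod after the tick for 0; the stop is at 1.45. The spring pulls back with 0.1 N m at 0 to 0.22 N m at 1.2; each click adds a ripple of 0.08 N m, hardest 0.1 rad past a click and helping 0.1 rad before the next. Let go, it returns to 0.
- dial_wing: Black upright grip bar on the dial's 70 mm disc, 56 mm long (its x), 14 mm thick (its y), 33 mm tall; origin at the centre of its underside, on the dial's upright axis (chopper x=0, y=-128 mm), 87 mm over the counter; top at 120 mm. Turns with the dial; at rest its x lies along the chopper's x. A white line on top marks its +x half.
- scraper: Scraper block standing upright on the counter, loose, about 160 g: white plastic foot 120 mm long (its x), 30 mm thick (its y), 20 mm high, with an upright wooden grip rib 80 mm long (x), 18 mm thick (y), from 20 to 65 mm height. Origin at the centre of the underside, z up. Its long foot faces scrape; it fits between the deck's walls with 10 mm to spare each side.
- chunk0: Loose dark chocolate chunk lying on the feed deck, one of four alike, 24 x 22 x 14 mm, about 10 g; origin at the centre of its underside.
- chunk1: Loose dark chocolate chunk lying on the feed deck, one of four alike, 24 x 22 x 14 mm, about 10 g; origin at the centre of its underside.
- chunk2: Loose dark chocolate chunk lying on the feed deck, one of four alike, 24 x 22 x 14 mm, about 10 g; origin at the centre of its underside.
- chunk3: Loose dark chocolate chunk lying on the feed deck, one of four alike, 24 x 22 x 14 mm, about 10 g; origin at the centre of its underside.
- jar: Bystander: small spice jar with a black cap, 48 mm diameter, 85 mm tall, loose on the counter near the scraper; origin at the centre of its underside.
- jar2: Bystander: small amber spice jar with a steel cap, 48 mm diameter, 85 mm tall, loose beyond the chopper; origin at the centre of its underside.
- crock: Bystander: dark utensil crock, 100 mm diameter, 130 mm tall, with utensils standing in it up to 260 mm height, loose at the left of the counter; origin at the centre of its underside.
Things that resemble listed ones, but are neither listed nor needed, are in the scene too. There is more than one size of the scraper; the job needs the middle-sized.

How it is judged (in metres and radians):
On the way, in this order (a step that is already met when the one before it is completed fails the run):
1. the scraper, held in the fingers, is down on the feed deck between the walls (contact force between the fingers and scraper above 1 N and height (world z) of scraper between 0.062 and 0.082 m and x of scraper in the frame of chopper between -0.05 and 0.05 m and y of scraper in the frame of chopper between 0 and 0.2 m), for 0.1 s.
2. all four chunks are in the feed well while the scraper is still held (x of chunk0 in the frame of well between -0.07 and 0.07 m and y of chunk0 in the frame of well between -0.045 and 0.045 m and z of each of chunk0, chunk1, chunk2, chunk3 in the frame of well below 0.046 m and x of chunk1 in the frame of well between -0.07 and 0.07 m and y of chunk1 in the frame of well between -0.045 and 0.045 m and x of chunk2 in the frame of well between -0.07 and 0.07 m and y of chunk2 in the frame of well between -0.045 and 0.045 m and x of chunk3 in the frame of well between -0.07 and 0.07 m and y of chunk3 in the frame of well between -0.045 and 0.045 m and contact force between the fingers and scraper above 1 N), for 0.2 s.
3. the scraper stands upright on the counter, released (height (world z) of scraper below 0.008 m and angle between scraper's own z axis and vertical below 0.12 rad and linear speed of scraper below 0.02 m/s and contact force between the fingers and scraper below 0.1 N), for 0.2 s.
At the end, for the whole second after the job is handed in: Through the last second: dial held at its third click (1.08 to 1.33 rad) by the fingers (over 1 N on its bar) and nothing else; all four chunks inside the feed well, at least 12 mm below the deck; the scraper upright (within 0.12 rad), at rest on the counter, not touched by the fingers (all of step 3 and value of joint pulse_dial between 1.08 and 1.33 rad and contact force between the fingers and dial_wing above 1 N and contact force between scraper and dial_wing below 0.1 N and x of chunk0 in the frame of well between -0.07 and 0.07 m and y of chunk0 in the frame of well between -0.045 and 0.045 m and z of each of chunk0, chunk1, chunk2, chunk3 in the frame of well below 0.046 m and x of chunk1 in the frame of well between -0.07 and 0.07 m and y of chunk1 in the frame of well between -0.045 and 0.045 m and x of chunk2 in the frame of well between -0.07 and 0.07 m and y of chunk2 in the frame of well between -0.045 and 0.045 m and x of chunk3 in the frame of well between -0.07 and 0.07 m and y of chunk3 in the frame of well between -0.045 and 0.045 m); the arm keeps its last pose, push and grip.
It fails at once if the robot itself touches the chocolate (contact force between any of the fingers, the arm and chunk0 above 0.3 N or contact force between any of the fingers, the arm and chunk1 above 0.3 N or contact force between any of the fingers, the arm and chunk2 above 0.3 N or contact force between any of the fingers, the arm and chunk3 above 0.3 N).
It fails at once if the dial is turned (over 0.25 rad) before all chunks are in the well (value of joint pulse_dial above 0.25 rad and not (x of chunk0 in the frame of well between -0.07 and 0.07 m and y of chunk0 in the frame of well between -0.045 and 0.045 m and z of each of chunk0, chunk1, chunk2, chunk3 in the frame of well below 0.046 m and x of chunk1 in the frame of well between -0.07 and 0.07 m and y of chunk1 in the frame of well between -0.045 and 0.045 m and x of chunk2 in the frame of well between -0.07 and 0.07 m and y of chunk2 in the frame of well between -0.045 and 0.045 m and x of chunk3 in the frame of well between -0.07 and 0.07 m and y of chunk3 in the frame of well between -0.045 and 0.045 m)).
It fails at once if a jar or the crock is shifted by over 30 mm or tipped (distance of any of jar, jar2, crock from where it was at the start of the episode above 0.03 m or angle between any of jar, jar2, crock's own z axis and vertical above 0.3 rad).
It also fails if it takes over 61 s, if anything falls off the work surface, if the arm or the gripper's body presses on something with over 40 N, if the wrist force passes 120 N, or if a joint passes its speed limit or range.

## Working session

There is one attempt and no reset: what is moved stays moved. The work goes in short steps, Python scripts to look and compute and a tool call to move; the robot and the scene stay as the last step left them, time stands still between calls to the robot, and variables do not carry over. Pictures are saved under pics/ and viewed, at most 10 in all, crops included, and the job is handed in when it is done.

Besides the shell and the picture viewer there is one more tool, called after ">>>" by a JSON object that holds its "method" and its "body". servo_tool: Moves the arm, as the interface text tells. Its arguments: {"type":"object","properties":{"plan":{"type":"array"}},"required":["plan"]}

```bash
mkdir -p pics
cat > h.py <<'E'
import numpy as np, cv2
from workcell import readout, vision
def cam(n):
    p=vision.camera_params(n); K=np.array([[p['fx'],0,p['cx']],[0,p['fy'],p['cy']],[0,0,1.]])
    return K,np.array(p['D'],float),cv2.Rodrigues(np.array(p['rvec'],float))[0],np.array(p['tvec'],float)
def ray(n,px,z):
    K,D,R,t=cam(n)
    u=cv2.undistortPoints(np.array(px,float).reshape(-1,1,2),K,D).reshape(-1,2)
    d=np.c_[u,np.ones(len(u))]@R; c=-R.T@t
    return c+d*((z-c[2])/d[:,2])[:,None]
def proj(n,P):
    K,D,R,t=cam(n)
    return cv2.projectPoints(np.array(P,float).reshape(-1,1,3),cv2.Rodrigues(R)[0],t,K,D)[0].reshape(-1,2)
def snap(n,f):
    im=vision.get_image(n); cv2.imwrite('pics/'+f,im[:,:,::-1]); return im
E
python3 - <<'E'
from h import *
for n in('top','side'):
    snap(n,n+'0.png'); K,D,R,t=cam(n); print(n,K[0,0],-R.T@t,R[2])
print(readout.get_obs())
E
```

```text
top 499.88865135755066 [ 345.5578533    66.16362739 1378.53898978] [ 0.20089632 -0.01524578 -0.97949387]
side 378.0535332743774 [318.66111185 933.33218121 972.28872128] [ 0.22134187 -0.67694095 -0.70196775]
{'t': 0.1, 'qpos': array([-1.36201362e+00,  4.23795488e-01,  1.63063097e+00,  2.58656765e-06,
        1.08863893e+00, -1.89713981e-02]), 'qvel': array([ 0.00055885, -0.0019096 , -0.00109098,  0.00120834,  0.00114826,
        0.00046768]), 'joint_torque': array([ 3.43593993e-04, -5.45614278e+01, -2.74325019e+01,  6.44143671e-02,
        1.87466905e-02, -1.28818044e-05]), 'ee_pos': array([ 141.07600582, -608.44481389,  301.95313187]), 'orientation': array([-3.11978798e+00, -3.56814087e-01,  2.15538942e-04]), 'ft_force': array([ 0.45709183, -0.50069287,  0.63519556]), 'moment': array([-0.0034416 , -0.04405055,  0.01576298]), 'grasp_force': 0.0, 'width': 87.92958259579268}
```

View pics/top0.png

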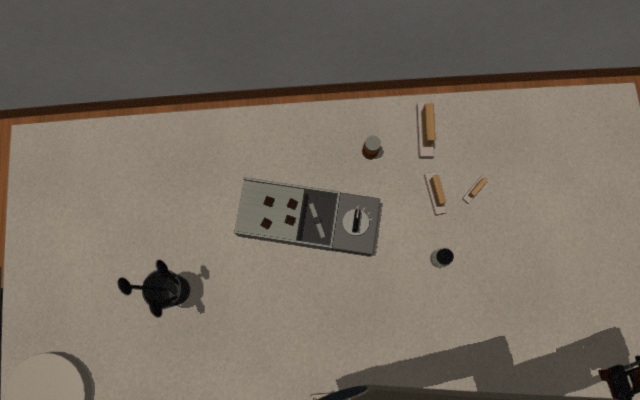

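View pics/side0.png

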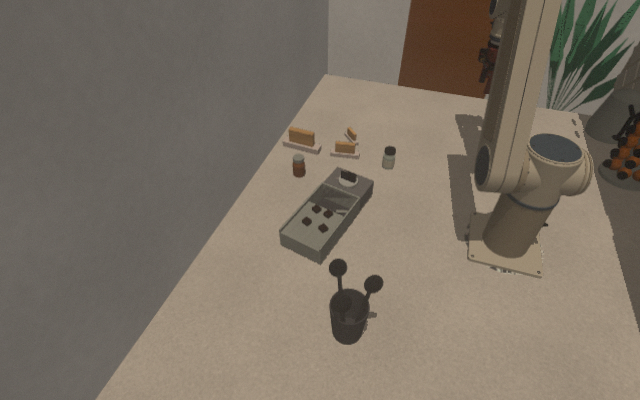

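The top view shows the chopper from (240,180) to (380,250), the dial at (356,220), and the chunks near (268,202), (292,204), (266,223) and (290,220). The middle scraper is near (436,194), with the jar at (443,257) and jar2 at (372,148). Next I'll view an enlarged crop to pick out the details.

Run:
```python
from h import *
im=cv2.imread('pics/top0.png')[165:265,230:460]
cv2.imwrite('pics/crop0.png',cv2.resize(im,None,fx=3.4,fy=3.4,interpolation=cv2.INTER_CUBIC))
im=cv2.imread('pics/top0.png'); hsv=cv2.cvtColor(im,cv2.COLOR_BGR2HSV)
# wood ribs, top at 65
m=cv2.inRange(hsv,(8,90,90),(25,255,255)); m[:170]=0; m[215:]=0;m[:,:415]=0;m[:,500:]=0
for c in cv2.findContours(m,0,1)[0]:
    if cv2.contourArea(c)>20:
        r=cv2.minAreaRect(c); print('wood',r, ray('top',[r[0]],50)[0].round(), ray('top',cv2.boxPoints(r),50).round()[:,:2].tolist())
# chunks
g=im.max(2); m=cv2.inRange(g,0,75); m[:185]=0;m[235:]=0;m[:,:250]=0;m[:,302:]=0
for c in cv2.findContours(m,0,1)[0]:
    M=cv2.moments(c)
    if 20<M['m00']<200: p=[M['m10']/M['m00'],M['m01']/M['m00']]; print('chunk',p,M['m00'],ray('top',[p],80)[0].round(1))
print('jar',ray('top',[(445,257)],85),'jar2',ray('top',[(373,142)],85))
```

```text
wood ((478.5470886230469, 186.1117706298828), (5.531727313995361, 20.71685791015625), 40.601295471191406) [ 623. -397.   50.] [[608.0, -370.0], [649.0, -413.0], [638.0, -424.0], [597.0, -380.0]]
wood ((438.6697998046875, 189.0943145751953), (28.570993423461914, 6.4559454917907715), 74.05460357666016) [ 623. -285.   50.] [[660.0, -270.0], [664.0, -288.0], [586.0, -300.0], [582.0, -282.0]]
chunk [265.94444444444446, 223.11111111111111] 72.0 [558.8 188.1  80. ]
chunk [289.9114219114219, 219.82051282051282] 71.5 [562.9 124.7  80. ]
chunk [299.6066666666666, 225.94666666666663] 50.0 [544.8 100.3  80. ]
chunk [292.058275058275, 203.66200466200465] 71.5 [605.7 116.3  80. ]
chunk [268.6807511737089, 201.01408450704224] 71.0 [617.4 177.7  80. ]
jar [[ 434.57344162 -270.47145564   85.        ]] jar2 [[ 758.54638219 -113.42120118   85.        ]]
```

View pics/crop0.png

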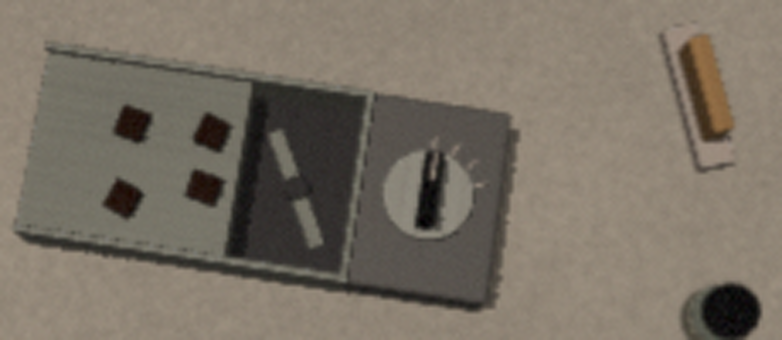

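The crop shows the deck's inner edge running (252,82)-(225,255) and the dividing wall (372,95)-(345,280). The dial disc is at (428,194) with its white mark on the upper half, so chopper x is roughly world +x. The scraper foot corners are (660,30), (697,25), (735,163) and (700,170).

Run:
```python
from h import *
T=lambda l,z: ray('top',np.array(l,float)/3.4+[230,165],z)[:,:2]
def show(n,a): print(n,a.round(1).tolist(), 'mean',a.mean(0).round(1),'len',np.linalg.norm(np.diff(a,axis=0),axis=1).round(1),'ang',np.degrees(np.arctan2(*np.diff(a,axis=0).T[::-1])).round(1))
show('foot',T([(660,30),(697,25),(735,163),(700,170)],20))
show('inner',T([(225,255),(252,82)],70))
show('walltop',T([(345,280),(372,95)],82))
show('longwall far',T([(372,95),(47,42)],82))
show('podfar corner->',T([(490,303),(512,115)],75))
show('deck outer edge',T([(15,230),(47,50)],70))
show('disc',T([(428,194)],87)); show('wingtop',T([(425,225),(434,150)],120))
show('ribtop',T([(685,40),(706,36),(733,130),(716,137)],65))
# foot plastic in side view
im=cv2.imread('pics/side0.png');cv2.imwrite('pics/side_crop.png',cv2.resize(im[120:260,270:400],None,fx=4,fy=4,interpolation=cv2.INTER_CUBIC))
```

```text
foot [[675.7, -257.2], [677.7, -288.5], [560.0, -305.6], [556.4, -276.2]] mean [ 617.5 -281.9] len [ 31.4 119.   29.6] ang [ -86.3 -171.8   97. ]
inner [[509.7, 112.0], [645.0, 81.8]] mean [577.4  96.9] len [138.7] ang [-12.6]
walltop [[482.3, 21.4], [625.0, -11.1]] mean [553.6   5.2] len [146.4] ang [-12.8]
longwall far [[625.0, -11.1], [686.5, 240.5]] mean [655.7 114.7] len [259.] ang [76.3]
podfar corner-> [[457.0, -88.4], [602.4, -119.7]] mean [ 529.7 -104. ] len [148.7] ang [-12.1]
deck outer edge [[541.0, 273.7], [683.1, 242.4]] mean [612.1 258. ] len [145.4] ang [-12.4]
disc [[543.1, -47.3]] mean [543.1 -47.3] len [] ang []
wingtop [[514.8, -40.1], [571.1, -51.9]] mean [543. -46.] len [57.5] ang [-11.8]
ribtop [[655.1, -265.6], [657.2, -282.9], [579.4, -295.0], [574.8, -280.8]] mean [ 616.6 -281.1] len [17.4 78.7 15. ] ang [ -83.2 -171.2  107.9]
```

View pics/side_crop.png

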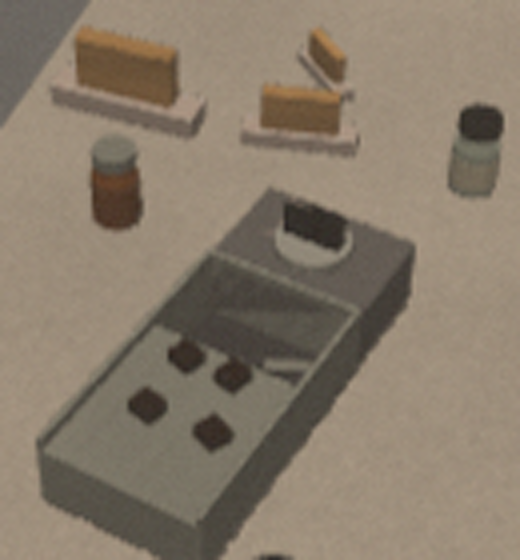

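>>> {"method": "servo_tool", "body": {"plan": [[[-1, 0.79, 0.55, 0, 0, 0, -0.05], [-1, 0.79, 0.55, 0, 0, 0, -0.05], [-1, 0.79, 0.55, 0, 0, 0, -0.05], [-1, 0.79, 0.55, 0, 0, 0, -0.05], [-1, 0.79, 0.55, 0, 0, 0, -0.05]]]}}

```text
t: 0.52
ee_pos: [300.2, -497.5, 302.4]
orientation: [-3.125, -0.322, 0.0]
ft_force: [0.2, 0.4, -0.0]
width: 87.6
grasp_force: 0.0
```

>>> {"method": "servo_tool", "body": {"plan": [[[-1, 0.79, 0.55, 0, 0, 0, -0.05], [-1, 0.79, 0.55, 0, 0, 0, -0.05], [-1, 0.79, 0.55, 0, 0, 0, -0.05], [-1, 0.79, 0.55, 0, 0, 0, -0.05], [-1, 0.79, 0.55, 0, 0, 0, -0.05]]]}}

```text
t: 0.93
ee_pos: [458.4, -387.3, 302.4]
orientation: [-3.128, -0.288, 0.001]
ft_force: [0.9, -1.2, -0.7]
width: 88.2
grasp_force: 0.0
```

>>> {"method": "servo_tool", "body": {"plan": [[[-1, 0.79, 0.55, 0, 0, 0, -0.05], [-1, 0.79, 0.55, 0, 0, 0, -0.05], [-1, 0.79, 0.55, 0, 0, 0, -0.05], [-1, 0.79, 0.55, 0, 0, 0, -0.05], [-1, 0.79, 0.55, -0.5, 0, 0, -0.05]]]}}

```text
t: 1.35
ee_pos: [617.0, -278.9, 286.6]
orientation: [3.128, 0.255, 0.008]
ft_force: [0.8, -1.1, -0.4]
width: 87.9
grasp_force: 0.0
```

>>> {"method": "servo_tool", "body": {"plan": [[[-1, 0, -0.06, -1, 0, 0, 0], [-1, 0, 0, -1, 0, 0, 0], [-1, 0, 0, -1, 0, 0, 0], [-1, 0, 0, -0.8, 0, 0, 0], [-1, 0, 0, -0.6, 0, 0, 0]]]}}

```text
t: 1.77
ee_pos: [612.3, -281.1, 103.6]
orientation: [-3.129, -0.255, 0.006]
ft_force: [-0.3, 0.3, -0.2]
width: 87.8
grasp_force: 0.0
```

>>> {"method": "servo_tool", "body": {"plan": [[[-1, 0, 0, 0, 0, 0, 0], [0.5, 0, 0, 0, 0, 0, 0], [1, 0, 0, 0, 0, 0, 0], [1, 0, 0, 0, 0, 0, 0], [1, 0, 0, 0, 0, 0, 0]]]}}

```text
t: 2.18
ee_pos: [615.0, -282.7, 109.8]
orientation: [3.129, 0.254, 0.005]
ft_force: [0.8, -0.4, 0.4]
width: 64.6
grasp_force: 0.0
```

>>> {"method": "servo_tool", "body": {"plan": [[[1, 0, 0, 0, 0, 0, 0], [1, 0, 0, 0, 0, 0, 0], [1, 0, 0, 0, 0, 0, 0], [1, 0, 0, 0, 0, 0, 0], [1, 0, 0, 0, 0, 0, 0]]]}}

```text
t: 2.6
ee_pos: [613.9, -282.1, 107.6]
orientation: [3.131, 0.255, 0.0]
ft_force: [-0.8, -0.2, -0.1]
width: 31.3
grasp_force: 0.0
```

>>> {"method": "servo_tool", "body": {"plan": [[[1, 0, 0, 0, 0, 0, 0], [1, 0, 0, 0, 0, 0, 0], [1, 0, 0, 0, 0, 0, 0], [1, 0, 0, 0, 0, 0, 0], [1, 0, 0, 0, 0, 0, 0]]]}}

```text
t: 3.02
ee_pos: [613.9, -282.1, 107.4]
orientation: [-3.131, -0.255, 0.0]
ft_force: [-0.4, -0.4, -0.2]
width: 18.0
grasp_force: 30.0
```

>>> {"method": "servo_tool", "body": {"plan": [[[1, 0, 0, 0.3, 0, 0, 0], [1, 0, 0, 1, 0, 0, 0], [1, 0, 0, 1, 0, 0, 0], [1, 0, 0, 1, 0, 0, 0], [1, 0, 0, 0.6, 0, 0, 0]]]}}

```text
t: 3.43
ee_pos: [614.9, -282.6, 268.8]
orientation: [3.129, 0.255, 0.007]
ft_force: [1.7, -0.6, -1.2]
width: 17.9
grasp_force: 30.0
```

Run:
```python
from h import *
o=readout.get_obs(); print(o['ee_pos'],o['orientation'],o['width'],o['grasp_force'])
for n in('top','side'):
    im=snap(n,n+'1.png'); u,v=proj(n,[o['ee_pos']-[0,0,80]])[0].astype(int); print(u,v)
    cv2.imwrite(f'pics/{n}1c.png',cv2.resize(im[max(v-60,0):v+60,max(u-60,0):u+60,::-1],None,fx=3.3,fy=3.3))
a=[cv2.imread(f'pics/{n}1c.png') for n in('top','side')]
h=min(x.shape[0] for x in a); cv2.imwrite('pics/g1.png',np.hstack([x[:h] for x in a]))
```

```text
[ 614.92547414 -282.59118553  268.75282591] [3.12868378 0.25456942 0.00681728] 17.851383676399845 29.974791705608368
451 179
347 115
```

View pics/g1.png

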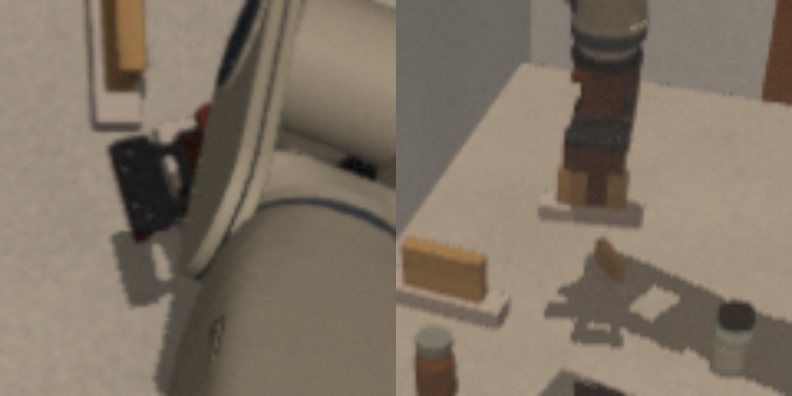

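The side crop shows the scraper held level and centred, with the rib between the fingers and the foot at about (590,208). Next I carry it over the deck's outer end.

>>> {"method": "servo_tool", "body": {"plan": [[[1, -0.02, 0.6, 0, 0, 0, -0.29], [1, -0.02, 0.86, 0, 0, 0, -0.29], [1, -0.02, 0.95, 0, 0, 0, -0.29], [1, -0.02, 0.95, 0, 0, 0, -0.29], [1, -0.02, 0.95, 0, 0, 0, -0.29]]]}}

```text
t: 3.95
ee_pos: [608.7, -108.2, 262.3]
orientation: [-3.141, -0.053, 0.004]
ft_force: [0.9, 0.1, -1.7]
width: 17.4
grasp_force: 30.0
```

>>> {"method": "servo_tool", "body": {"plan": [[[1, -0.02, 0.95, 0, 0, 0, -0.29], [1, -0.02, 0.95, 0, 0, 0, -0.29], [1, -0.02, 0.95, 0, 0, 0, -0.29], [1, -0.02, 0.95, 0, 0, 0, -0.29], [1, -0.02, 0.95, 0, 0, 0, -0.29]]]}}

```text
t: 4.37
ee_pos: [604.7, 82.0, 262.4]
orientation: [3.138, -0.145, -0.004]
ft_force: [0.9, -0.2, -1.2]
width: 18.1
grasp_force: 30.0
```

>>> {"method": "servo_tool", "body": {"plan": [[[1, -0.02, 0.95, 0, 0, 0, -0.29], [1, -0.02, 0.95, 0, 0, 0, -0.29], [1, -0.02, 0.95, 0, 0, 0, -0.29], [1, -0.02, 0.8, 0, 0, 0, -0.29], [1, 0, 0.26, 0, 0, 0, -0.29]]]}}

```text
t: 4.78
ee_pos: [601.4, 240.8, 262.3]
orientation: [-3.123, 0.338, 0.003]
ft_force: [-0.6, 0.2, -1.5]
width: 17.8
grasp_force: 30.0
```

>>> {"method": "servo_tool", "body": {"plan": [[[1, 0, 0, 0, 0, 0, 0], [1, 0, 0, 0, 0, 0, 0], [1, 0, 0, -0.5, 0, 0, 0], [1, 0, 0, 0, 0, 0, 0], [1, 0, 0, 0, 0, 0, 0]]]}}

```text
t: 5.2
ee_pos: [601.9, 234.9, 242.2]
orientation: [3.121, -0.342, -0.005]
ft_force: [-0.0, 0.2, -2.2]
width: 17.9
grasp_force: 30.0
```

Run:
```python
from h import *
o=readout.get_obs(); print(o['ee_pos'],o['orientation'])
im=snap('top','top2.png'); im2=snap('side','side2.png')
g=[cv2.resize(im[150:260,220:340,::-1],None,fx=3.3,fy=3.3),cv2.resize(im2[140:260,270:390,::-1],None,fx=3.025,fy=3.025)]
cv2.imwrite('pics/g2.png',np.hstack([x[:363] for x in g]))
```

```text
[601.94599198 234.89620893 242.22305817] [ 3.12109432 -0.34210073 -0.00503249]
```

View pics/g2.png

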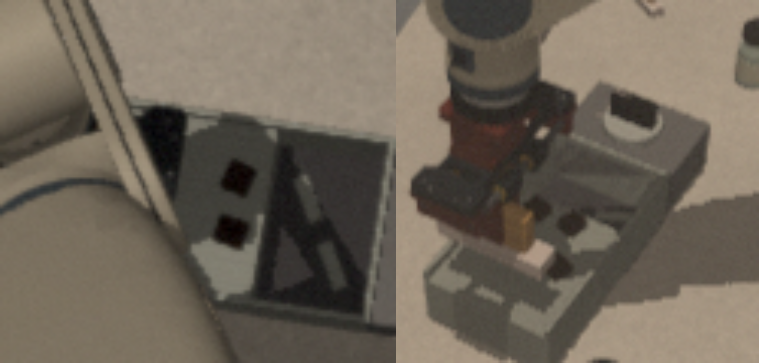

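Looking good: the yaw matches and the foot hangs over the outer deck, clear of the chunks. Lowering to just above the deck.

>>> {"method": "servo_tool", "body": {"plan": [[[1, 0, 0, -0.6, 0, 0, 0], [1, 0, 0, -0.5, 0, 0, 0], [1, 0, 0, -0.3, 0, 0, 0], [1, 0, 0, -0.18, 0, 0, 0], [1, 0, 0, 0, 0, 0, 0]]]}}

```text
t: 5.72
ee_pos: [602.2, 236.2, 179.1]
orientation: [3.122, -0.341, -0.003]
ft_force: [-0.3, -0.5, -1.9]
width: 18.0
grasp_force: 30.0
```

Run:
```python
from h import *
im2=snap('side','side3.png')
cv2.imwrite('pics/g3.png',cv2.resize(im2[150:260,270:390,::-1],None,fx=5,fy=5))
```

```text
(no output)
```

View pics/g3.png

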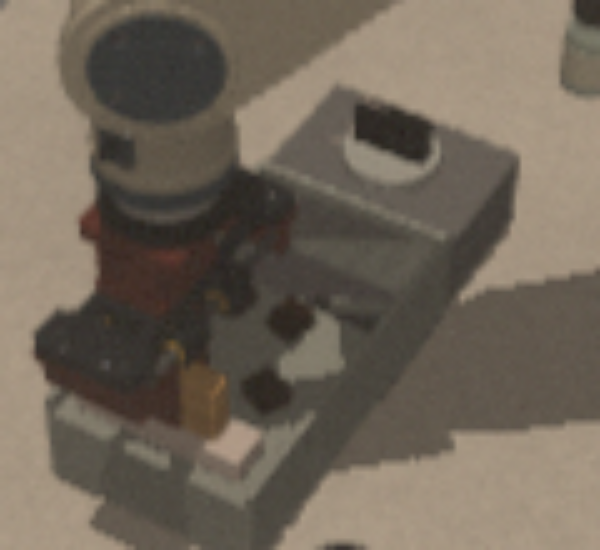

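The foot sits between the walls with a gap at its right end (262,440), and the chunks are ahead of it. Sweeping slowly now.

>>> {"method": "servo_tool", "body": {"plan": [[[1, -0.054, -0.244, 0, 0, 0, 0], [1, -0.054, -0.244, 0, 0, 0, 0], [1, -0.054, -0.244, 0, 0, 0, 0], [1, -0.054, -0.244, 0, 0, 0, 0], [1, -0.054, -0.244, 0, 0, 0, 0]]]}}

```text
t: 6.18
ee_pos: [591.8, 186.6, 180.8]
orientation: [-3.123, 0.341, -0.001]
ft_force: [0.2, 0.0, -2.0]
width: 18.0
grasp_force: 30.0
```

>>> {"method": "servo_tool", "body": {"plan": [[[1, -0.054, -0.244, 0, 0, 0, 0], [1, -0.054, -0.244, 0, 0, 0, 0], [1, -0.054, -0.244, 0, 0, 0, 0], [1, -0.054, -0.244, 0, 0, 0, 0], [1, -0.054, -0.244, 0, 0, 0, 0]]]}}

```text
t: 6.6
ee_pos: [580.9, 138.1, 180.3]
orientation: [-3.123, 0.341, -0.0]
ft_force: [0.1, -0.2, -0.8]
width: 17.9
grasp_force: 30.0
```

>>> {"method": "servo_tool", "body": {"plan": [[[1, -0.054, -0.244, 0, 0, 0, 0], [1, -0.054, -0.244, 0, 0, 0, 0], [1, -0.054, -0.244, 0, 0, 0, 0], [1, -0.054, -0.244, 0, 0, 0, 0], [1, 0, 0, 0, 0, 0, 0]]]}}

```text
t: 7.02
ee_pos: [571.8, 98.3, 180.1]
orientation: [3.122, -0.342, -0.001]
ft_force: [-0.6, 0.3, -1.7]
width: 18.1
grasp_force: 30.0
```

>>> {"method": "servo_tool", "body": {"plan": [[[1, 0, 0, 0, 0, 0, 0], [1, 0, 0, 0, 0, 0, 0], [1, 0, 0, 0, 0, 0, 0]]]}}

```text
t: 7.27
ee_pos: [572.7, 100.4, 180.3]
orientation: [-3.123, 0.34, -0.001]
ft_force: [0.0, 0.4, -2.2]
width: 17.7
grasp_force: 30.0
```

Run:
```python
from h import *
im=snap('top','top4.png'); im2=snap('side','side4.png')
g=[cv2.resize(im[150:260,230:390,::-1],None,fx=2.5,fy=2.5),cv2.resize(im2[140:260,270:390,::-1],None,fx=3.3,fy=3.3)]
cv2.imwrite('pics/g4.png',np.hstack([cv2.copyMakeBorder(x,0,400-x.shape[0],0,0,0) for x in g]))
```

```text
(no output)
```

View pics/g4.png

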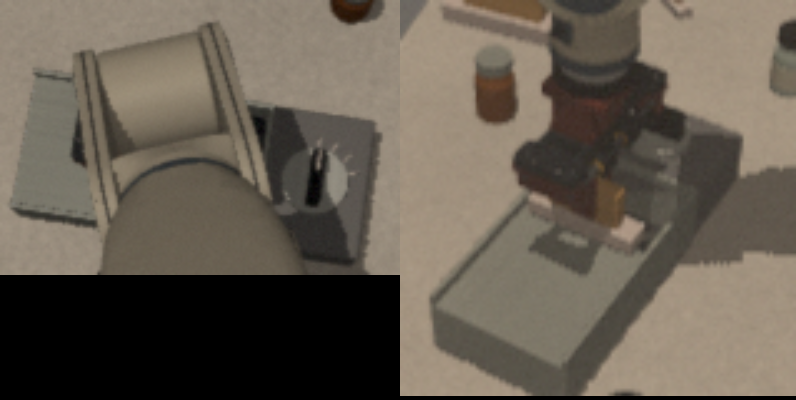

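The deck is clear of chunks. I'll push slightly further to be certain, then lift, carry the scraper back and check the well while still holding it.

>>> {"method": "servo_tool", "body": {"plan": [[[1, -0.04, -0.19, 0, 0, 0, 0], [1, -0.04, -0.19, 0, 0, 0, 0], [1, 0, 0, 0, 0, 0, 0], [1, 0, 0, 0, 0, 0, 0], [1, 0, 0, 0.3, 0, 0, 0]]]}}

```text
t: 7.78
ee_pos: [568.0, 84.5, 190.8]
orientation: [3.122, -0.341, -0.006]
ft_force: [-1.3, -0.7, -2.3]
width: 18.1
grasp_force: 30.0
```

>>> {"method": "servo_tool", "body": {"plan": [[[1, 0, 0, 0.7, 0, 0, 0], [1, 0, 0, 0.7, 0, 0, 0], [1, 0, 0, 0.6, 0, 0, 0], [1, 0.1, -0.5, 0, 0, 0, 0.5], [1, 0.1, -0.8, 0, 0, 0, 0.5]]]}}

```text
t: 8.2
ee_pos: [578.5, 34.5, 275.6]
orientation: [-3.134, 0.196, -0.008]
ft_force: [-0.3, 0.6, -2.0]
width: 17.9
grasp_force: 30.0
```

>>> {"method": "servo_tool", "body": {"plan": [[[1, 0.1, -0.9, 0, 0, 0, 0.5], [1, 0.1, -0.9, 0, 0, 0, 0.5], [1, 0.1, -0.9, 0, 0, 0, 0.5], [1, 0.1, -0.9, 0, 0, 0, 0.5], [1, 0.1, -0.9, 0, 0, 0, 0.5]]]}}

```text
t: 8.62
ee_pos: [597.4, -148.8, 273.4]
orientation: [3.138, 0.142, 0.001]
ft_force: [0.3, 0.1, -2.4]
width: 17.5
grasp_force: 30.0
```

>>> {"method": "servo_tool", "body": {"plan": [[[1, 0.1, -0.9, 0, 0, 0, 0.5], [1, 0.1, -0.9, 0, 0, 0, 0.3], [1, 0.1, -0.9, 0, 0, 0, 0], [1, 0.1, -0.6, 0, 0, 0, 0], [1, 0, 0, 0, 0, 0, 0]]]}}

```text
t: 9.03
ee_pos: [613.7, -283.9, 273.4]
orientation: [3.13, 0.242, 0.003]
ft_force: [0.1, -0.3, -1.2]
width: 18.1
grasp_force: 30.0
```

Run:
```python
from h import *
o=readout.get_obs(); print(o['ee_pos'],o['orientation'],o['width'])
im=snap('top','top5.png')
cv2.imwrite('pics/g5.png',cv2.resize(im[150:290,230:470,::-1],None,fx=3.3,fy=3.3))
```

```text
[ 613.6982055  -283.86263313  273.37719318] [3.12985758 0.24185097 0.00315157] 18.059710069553645
```

View pics/g5.png

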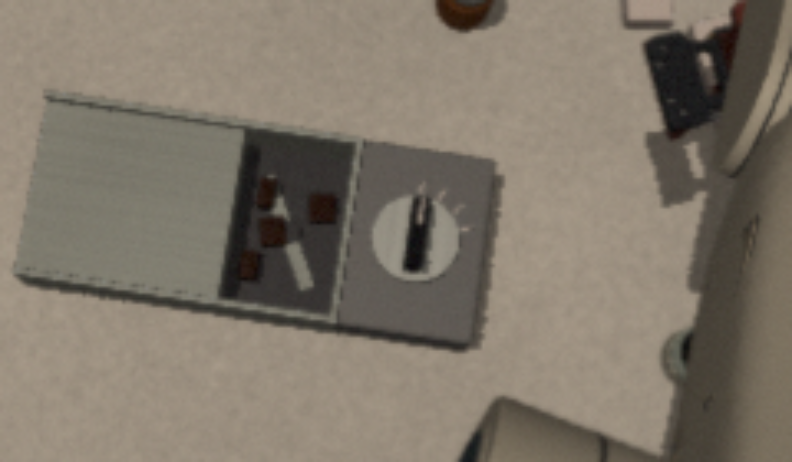

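All four chunks are in the well, at (266,193), (322,208), (272,232) and (248,265), and the dial is at rest. Setting the scraper down.

>>> {"method": "servo_tool", "body": {"plan": [[[1, 0, 0, -0.8, 0, 0, 0], [1, 0, 0, -1, 0, 0, 0], [1, 0, 0, -1, 0, 0, 0], [1, 0, 0, -0.7, 0, 0, 0], [1, 0, 0, -0.35, 0, 0, 0]]]}}

```text
t: 9.5
ee_pos: [611.3, -276.7, 114.6]
orientation: [-3.128, -0.249, 0.008]
ft_force: [-0.1, 0.6, -2.1]
width: 17.7
grasp_force: 30.0
```

>>> {"method": "servo_tool", "body": {"plan": [[[1, 0, 0, -0.1, 0, 0, 0], [1, 0, 0, -0.05, 0, 0, 0], [1, 0, 0, -0.05, 0, 0, 0], [1, 0, 0, -0.05, 0, 0, 0], [1, 0, 0, 0, 0, 0, 0]]]}}

```text
t: 9.92
ee_pos: [614.1, -279.4, 109.9]
orientation: [3.131, 0.248, 0.003]
ft_force: [0.4, -0.3, -3.1]
width: 17.8
grasp_force: 30.0
```

>>> {"method": "servo_tool", "body": {"plan": [[[1, 0, 0, -0.04, 0, 0, 0], [1, 0, 0, -0.04, 0, 0, 0], [1, 0, 0, 0, 0, 0, 0], [1, 0, 0, 0, 0, 0, 0]]]}}

```text
t: 10.25
ee_pos: [614.0, -279.5, 107.3]
orientation: [3.131, 0.247, 0.003]
ft_force: [-2.9, 1.5, 10.0]
width: 17.9
grasp_force: 30.0
```

>>> {"method": "servo_tool", "body": {"plan": [[[1, 0, 0, 0.015, 0, 0, 0], [0.3, 0, 0, 0, 0, 0, 0], [-0.2, 0, 0, 0, 0, 0, 0], [-0.2, 0, 0, 0, 0, 0, 0], [-0.2, 0, 0, 0, 0, 0, 0]]]}}

```text
t: 10.67
ee_pos: [613.2, -279.2, 105.6]
orientation: [-3.132, -0.248, 0.0]
ft_force: [0.1, -0.5, -1.0]
width: 40.8
grasp_force: 0.0
```

>>> {"method": "servo_tool", "body": {"plan": [[[-0.2, 0, 0, 0, 0, 0, 0], [-0.2, 0, 0, 0, 0, 0, 0], [-0.2, 0, 0, 0, 0, 0, 0], [-0.2, 0, 0, 0, 0, 0, 0], [-0.2, 0, 0, 0, 0, 0, 0]]]}}

```text
t: 11.08
ee_pos: [613.3, -279.1, 105.6]
orientation: [-3.132, -0.248, 0.0]
ft_force: [-0.5, 0.3, 0.3]
width: 53.0
grasp_force: 0.0
```

>>> {"method": "servo_tool", "body": {"plan": [[[-0.2, 0, 0, 0.5, 0, 0, 0], [-0.2, 0, 0, 1, 0, 0, 0], [-0.2, 0, 0, 1, 0, 0, 0], [-0.2, 0, 0, 1, 0, 0, 0], [-0.2, 0, 0, 0, 0, 0, 0]]]}}

```text
t: 11.5
ee_pos: [616.8, -280.8, 254.6]
orientation: [3.125, 0.247, 0.018]
ft_force: [1.1, -0.1, 0.3]
width: 52.8
grasp_force: 0.0
```

Released. Now over to the dial, turning the tool +158° so the last joint has room for the clockwise turn.

>>> {"method": "servo_tool", "body": {"plan": [[[-0.2, -0.06, 0.18, 0, 0, 0, 1], [-0.2, -0.06, 0.18, 0, 0, 0, 1], [-0.2, -0.06, 0.18, 0, 0, 0, 1], [-0.2, -0.06, 0.18, 0, 0, 0, 1], [-0.2, -0.06, 0.18, 0, 0, 0, 1]]]}}

```text
t: 11.92
ee_pos: [601.1, -242.8, 245.6]
orientation: [3.002, 0.926, 0.0]
ft_force: [0.0, 1.4, -0.5]
width: 52.4
grasp_force: 0.0
```

>>> {"method": "servo_tool", "body": {"plan": [[[-0.2, -0.06, 0.18, 0, 0, 0, 1], [-0.2, -0.06, 0.18, 0, 0, 0, 1], [-0.2, -0.06, 0.18, 0, 0, 0, 1], [-0.2, -0.06, 0.18, 0, 0, 0, 1], [-0.2, -0.06, 0.18, 0, 0, 0, 1]]]}}

```text
t: 12.33
ee_pos: [589.1, -206.8, 245.5]
orientation: [2.73, 1.554, 0.0]
ft_force: [0.4, 1.2, 0.1]
width: 52.6
grasp_force: 0.0
```

>>> {"method": "servo_tool", "body": {"plan": [[[-0.2, -0.06, 0.18, 0, 0, 0, 1], [-0.2, -0.06, 0.18, 0, 0, 0, 1], [-0.2, -0.06, 0.18, 0, 0, 0, 1], [-0.2, -0.06, 0.18, 0, 0, 0, 1], [-0.2, -0.06, 0.18, 0, 0, 0, 1]]]}}

```text
t: 12.75
ee_pos: [577.1, -170.8, 245.5]
orientation: [2.329, 2.108, 0.0]
ft_force: [-0.0, -0.3, -0.1]
width: 52.3
grasp_force: 0.0
```

>>> {"method": "servo_tool", "body": {"plan": [[[-0.2, -0.06, 0.18, 0, 0, 0, 1], [-0.2, -0.06, 0.18, 0, 0, 0, 1], [-0.2, -0.06, 0.18, 0, 0, 0, 1], [-0.2, -0.06, 0.18, 0, 0, 0, 1], [-0.2, -0.06, 0.18, 0, 0, 0, 1]]]}}

```text
t: 13.17
ee_pos: [565.1, -134.8, 245.6]
orientation: [1.818, 2.562, 0.0]
ft_force: [0.3, -1.2, 0.1]
width: 52.6
grasp_force: 0.0
```

>>> {"method": "servo_tool", "body": {"plan": [[[-0.2, -0.06, 0.18, 0, 0, 0, 1], [-0.2, -0.06, 0.18, 0, 0, 0, 1], [-0.2, -0.06, 0.18, 0, 0, 0, 1], [-0.2, -0.06, 0.18, 0, 0, 0, 1], [-0.2, -0.06, 0.18, 0, 0, 0, 1]]]}}

```text
t: 13.58
ee_pos: [553.1, -98.8, 245.6]
orientation: [1.22, 2.895, 0.0]
ft_force: [0.3, -0.5, 0.7]
width: 52.3
grasp_force: 0.0
```

>>> {"method": "servo_tool", "body": {"plan": [[[-0.2, -0.06, 0.18, 0, 0, 0, 1], [-0.2, -0.06, 0.18, 0, 0, 0, 1], [-0.2, -0.06, 0.18, 0, 0, 0, 1], [-0.2, -0.06, 0.18, 0, 0, 0, 1], [-0.2, 0, 0.18, 0, 0, 0, 1]]]}}

```text
t: 14.0
ee_pos: [543.2, -62.8, 245.6]
orientation: [-0.564, -3.09, 0.0]
ft_force: [-0.0, -0.5, -0.8]
width: 52.6
grasp_force: 0.0
```

>>> {"method": "servo_tool", "body": {"plan": [[[-0.2, 0, 0.18, 0, 0, 0, 1], [-0.2, 0, 0.18, 0, 0, 0, 0.7], [-0.2, 0, 0, 0, 0, 0, 0], [-0.2, 0, 0, 0, 0, 0, 0]]]}}

```text
t: 14.33
ee_pos: [543.7, -48.6, 245.6]
orientation: [0.342, 3.123, -0.0]
ft_force: [0.3, -0.9, 0.0]
width: 52.9
grasp_force: 0.0
```

Run:
```python
from h import *
o=readout.get_obs(); print(o['t'],o['ee_pos'],o['orientation'],o['qpos'])
im=snap('top','top6.png'); im2=snap('side','side6.png')
g=[cv2.resize(im[150:290,330:470,::-1],None,fx=2.8,fy=2.8),cv2.resize(im2[100:230,280:410,::-1],None,fx=3,fy=3)]
cv2.imwrite('pics/g6.png',np.hstack([cv2.copyMakeBorder(x,0,400-x.shape[0],0,0,0) for x in g]))
```

```text
14.3333 [543.66668921 -48.56799547 245.61750723] [ 3.42387219e-01  3.12275176e+00 -1.37411308e-04] [-1.10864215e-01  3.83896171e-01  1.84906941e+00 -1.10669408e-04
  9.08500107e-01 -1.46317934e+00]
```

View pics/g6.png

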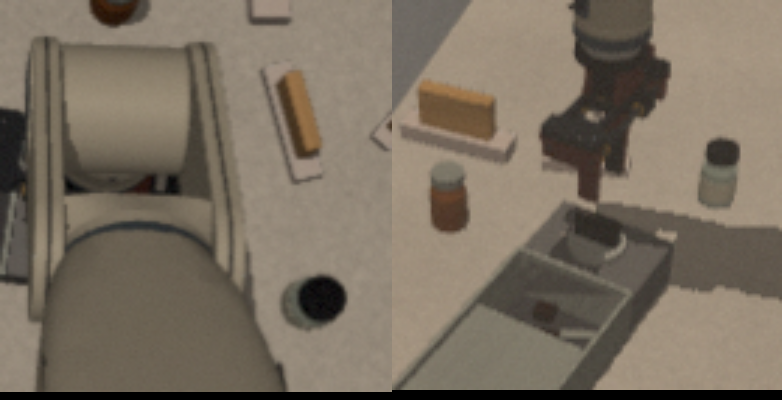

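The scraper stands upright where it was picked up, at top crop (292,120), and the jars are untouched. That was my tenth and last picture. Next I lower over the grip bar and close.

>>> {"method": "servo_tool", "body": {"plan": [[[-0.2, 0, 0.03, -0.7, 0, 0, 0], [-0.2, 0, 0, -0.6, 0, 0, 0], [-0.2, 0, 0, -0.36, 0, 0, 0], [-0.2, 0, 0, -0.15, 0, 0, 0], [-0.2, 0, 0, 0, 0, 0, 0]]]}}

```text
t: 14.85
ee_pos: [543.0, -47.8, 171.9]
orientation: [-0.342, -3.12, 0.0]
ft_force: [0.9, -0.2, 0.2]
width: 52.7
grasp_force: 0.0
```

>>> {"method": "servo_tool", "body": {"plan": [[[1, 0, 0, 0, 0, 0, 0], [1, 0, 0, 0, 0, 0, 0], [1, 0, 0, 0, 0, 0, 0], [1, 0, 0, 0, 0, 0, 0], [1, 0, 0, 0, 0, 0, 0]]]}}

```text
t: 15.27
ee_pos: [544.0, -47.6, 174.0]
orientation: [0.341, 3.122, -0.0]
ft_force: [0.1, 0.3, -0.0]
width: 22.9
grasp_force: 0.0
```

>>> {"method": "servo_tool", "body": {"plan": [[[1, 0, 0, 0, 0, 0, 0], [1, 0, 0, 0, 0, 0, 0], [1, 0, 0, 0, 0, 0, 0], [1, 0, 0, 0, 0, 0, 0]]]}}

```text
t: 15.6
ee_pos: [544.3, -45.8, 173.8]
orientation: [0.343, 3.122, 0.005]
ft_force: [1.3, 12.6, 2.3]
width: 13.8
grasp_force: 30.0
```

```bash
python3 -c "
from h import *
o=readout.get_obs();print(o['ee_pos'],o['orientation'],o['ft_force'],o['moment'],o['width'],o['grasp_force'])"
```

```text
[544.32069948 -45.78261587 173.8355527 ] [0.34258367 3.12150946 0.00462696] [ 1.33946124 12.63983258  2.25428646] [ 2.03121349 -0.42654149 -0.21517843] 13.802950941699395 29.99559760093689
```

>>> {"method": "servo_tool", "body": {"plan": [[[1, 0, 0.07, 0, 0, 0, 0], [1, 0, 0, 0, 0, 0, 0], [1, 0, 0, 0, 0, 0, -0.5], [1, 0, 0, 0, 0, 0, -0.5], [1, 0, 0, 0, 0, 0, -0.5]]]}}

```text
t: 16.02
ee_pos: [544.3, -45.4, 173.8]
orientation: [0.546, 3.092, -0.002]
ft_force: [0.9, -4.2, 2.9]
width: 14.0
grasp_force: 30.0
```

>>> {"method": "servo_tool", "body": {"plan": [[[1, 0, 0, 0, 0, 0, -0.75], [1, 0, 0, 0, 0, 0, -0.75], [1, 0, 0, 0, 0, 0, -0.75], [1, 0, 0, 0, 0, 0, -0.75], [1, 0, 0, 0, 0, 0, 0]]]}}

```text
t: 16.43
ee_pos: [544.2, -45.5, 173.8]
orientation: [0.945, 2.994, -0.001]
ft_force: [-0.2, -5.1, 1.9]
width: 13.8
grasp_force: 30.0
```

```bash
python3 -c "
from h import *
o=readout.get_obs();print(o['ee_pos'],o['orientation'],o['ft_force'],o['moment'],o['width'],o['grasp_force'])"
```

```text
[544.20888223 -45.50039221 173.82510713] [ 9.45490189e-01  2.99401502e+00 -1.46404827e-03] [-0.17128264 -5.08110048  1.88979118] [-0.94479162 -0.1626028   0.17727933] 13.83577851435237 30.005748867988586
```

>>> {"method": "servo_tool", "body": {"plan": [[[1, 0, -0.03, 0, 0, 0, -0.7], [1, 0, 0, 0, 0, 0, -0.7], [1, 0, 0, 0, 0, 0, -0.7], [1, 0, 0, 0, 0, 0, -0.7], [1, 0, 0, 0, 0, 0, -0.7]]]}}

```text
t: 16.85
ee_pos: [544.1, -45.9, 173.8]
orientation: [1.389, 2.817, 0.001]
ft_force: [-0.5, 0.2, 4.6]
width: 13.7
grasp_force: 30.0
```

>>> {"method": "servo_tool", "body": {"plan": [[[1, 0, 0, 0, 0, 0, -0.7], [1, 0, 0, 0, 0, 0, -0.7], [1, 0, 0, 0, 0, 0, -0.7], [1, 0, 0, 0, 0, 0, -0.7], [1, 0, 0, 0, 0, 0, -0.7]]]}}

```text
t: 17.27
ee_pos: [543.9, -46.0, 173.8]
orientation: [1.801, 2.573, 0.0]
ft_force: [-1.8, -1.2, 3.9]
width: 14.0
grasp_force: 30.0
```

>>> {"method": "servo_tool", "body": {"plan": [[[1, 0, 0, 0, 0, 0, -0.7], [1, 0, 0, 0, 0, 0, -0.7], [1, 0, 0, 0, 0, 0, -0.7], [1, 0, 0, 0, 0, 0, -0.4], [1, 0, 0, 0, 0, 0, 0]]]}}

```text
t: 17.68
ee_pos: [543.8, -46.0, 173.8]
orientation: [2.069, 2.363, -0.0]
ft_force: [-1.2, -0.8, 5.7]
width: 13.4
grasp_force: 30.0
```

>>> {"method": "servo_tool", "body": {"plan": [[[1, 0, 0, 0, 0, 0, 0], [1, 0, 0, 0, 0, 0, 0], [1, 0, 0, 0, 0, 0, 0], [1, 0, 0, 0, 0, 0, 0], [1, 0, 0, 0, 0, 0, 0]]]}}

```text
t: 18.1
ee_pos: [543.7, -46.0, 173.8]
orientation: [2.067, 2.365, -0.0]
ft_force: [-1.2, -1.9, 4.9]
width: 13.7
grasp_force: 30.0
```

```bash
python3 -c "
from h import *
o=readout.get_obs();print(o['ee_pos'],o['orientation'],o['ft_force'],o['moment'],o['width'],o['grasp_force'])
r=o['orientation'];a=np.arctan(r[0]/r[1]);print('turned',2*(a-np.arctan(.34258/3.1215)))
# dark wing / chunks numeric check
im=snap('top','top7.png');hsv=cv2.cvtColor(im,cv2.COLOR_RGB2HSV)
m=cv2.inRange(hsv,(8,90,90),(25,255,255)); m[:170]=0; m[215:]=0;m[:,:415]=0;m[:,465:]=0
for c in cv2.findContours(m,0,1)[0]:
    if cv2.contourArea(c)>20: print('rib',cv2.minAreaRect(c))
c=np.float64([[571,78]])
s=snap('side','side7.png')
for n,i in(('top',im),('side',s)):
    print(n,proj(n,[[566,54,20]])[0])
"
```

```text
[543.74423888 -46.0087624  173.8047764 ] [ 2.06718454e+00  2.36503075e+00 -1.29257263e-04] [-1.17998037 -1.85438217  4.93627648] [-0.19016893  0.1463995   0.20378927] 13.731984971218946 30.019064247608185
turned 1.2179753991119864
rib ((437.703857421875, 189.0807647705078), (28.592090606689453, 6.577934265136719), 74.74488067626953)
top [316.67504976 220.36142051]
side [332.22739045 209.82730124]
```

The tool has turned 1.218 rad with the pads still flush on the bar (13.7 mm), and the reaction moment is 0.20 N m. That matches the spring at the third click. The scraper hasn't moved.

```bash
python3 -c "
from workcell import close_job
print(close_job())"
```

```text
the job is handed in; nothing more can be done
None
```

The job is handed in; no verdict came back. All four chunks are in the well, the scraper is standing released on the counter, and the fingers hold the dial at about 1.2 rad, its third click (judged from the tool's turn and the spring moment).

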